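Close the mill's filler neck and fit its crank

ROBOT

A 7-joint arm with a two-finger parallel gripper is mounted at the origin on the work surface. World frame = base frame: x ahead of the robot, y to its left, z up, the work surface at z = 0. Lengths are in m, angles in rad, forces in N, time in s.
With the tool pointing down it reaches from about 0.425 to 0.825 m from the base axis. Payload 3.6 kg.
Tool frame: the origin (TCP) lies where the fingers leave the gripper's body, on its centre line; the fingertips stand 73 mm ahead of it and the grasp point (between the pads) lies 54 mm ahead of it; x points along the fingers, y is the direction in which the jaws open and shut, and the axes are right-handed (so a half turn about x gives the same grasp; the last joint's range is limited). The gripper opens to 85 mm and grips with 20 to 120 N. Pads are 22 mm wide; open, the fingers measure 114 mm over their backs; the gripper's body (76 mm by 85 mm) begins 54 mm behind the grasp point. The pads swing forward as they close: fully open they stand 13 mm farther back than shut.
Start: joints at [-1.206, 0.615, -0.013, 1.423, 0.008, 1.103, -0.04], TCP at [0.248, 0.601, 0.304] pointing down, gripper open.
Joint ranges: [-3.12, 3.12], [-0.3, 2.06], [-1.34, 1.32], [0.26, 2.42], [-1.36, 4.5], [0.01, 1.98], [-2.84, 2.84]. Speed limits (rad/s): [2.79, 2.79, 3.14, 3.14, 3.14, 3.14, 3.14].

INTERFACE

Orientations are given as a unit quaternion [x, y, z, w].
In Python, from station import arm, snapshot, camera_info, ticket gives the robot as it stands. Calls block until the motion is done:
- arm.movep(position, orientation): joint-space move of the TCP to a pose.
- arm.line_to(position, velocity=0.15, ori=None): straight line of the TCP; ori=None keeps the orientation; velocity is the mean speed in m/s.
- arm.move_j(angles): joint-space move.
- arm.move_gripper(opening, effort=None): opening from 0.0 (shut) to 1.0 (fully open); effort is the grip in N (None keeps the last); returns when the fingers have stopped.
- arm.pause(seconds).
- arm.ik(position, orientation): joint angles nearest the present ones, or None.
- snapshot(name): name is "scene" or "top" or "wrist"; returns the picture (420x560x3 uint8, blue, green, red); there is no depth.
- camera_info(name): a dict with "fx", "fy", "cx", "cy" (pixels), "dist_coeffs" ([k1, k2, p1, p2, k3] as OpenCV has them; the pictures are not rectified), "R" (3x3) and "t" (3): a world point X has camera coordinates R X + t; the wrist camera has in their place "T_tool_cam" (4x4, takes a point from camera to tool coordinates, whose origin is the TCP and whose axes are the tool frame's). Camera axes: x right, y down, z forward; pixel columns grow to the right and rows downward; lengths in m; the calibration is good to about 2 mm. A picture is of the moment at which its call begins: read the wrist's pose just before it. camera_info takes no time and is no camera call.
A pose or a line that the arm cannot do raises arm.MotionError and nothing moves.
- ticket.finish_job(): hands the job in, once; it reports no verdict.
Readings, each from a call of its own:
- arm.read_time(): time.
- arm.read_joint_positions(): joint angles.
- arm.read_dq(): joint speeds.
- arm.read_effort(): joint torques, N m.
- arm.read_tool_pos(): TCP position.
- arm.read_eef_rot(): TCP orientation.
- arm.read_ft_force(): force on the tool from outside, world axes, zero at the start.
- arm.read_wrist_torque(): the same for the moment, N m.
- arm.read_opening(): opening from 0.0 (shut) to 1.0 (fully open).
Only numpy, scipy, OpenCV 4.12 (cv2) and the standard library are available. Lean on these libraries where they do the work, as an engineer would, in place of code of your own. Each camera call takes 0.05 s, during which the arm holds its last target. There are 200 camera calls.

TASK

Get the hand mill ready to grind: first set the tapered wooden stopper upright into the filler neck of the mill's canister until its flange rests on the rim, and let go of it. Then take the crank out of its stand, turn it so that the four splines of its stem mesh with the cross-shaped drive socket on the mill, slide it fully home until its round collar is down on the socket, and finish while still gripping the crank and keeping it pressed down against the spring in the socket; do not let go. Leave the kettle, mug and teapot where they are.

Things in the scene. Friction and masses are not known exactly. Their poses are not given: they have to be found in the camera images.
- mill: hand mill, fixed to the counter: a grey base plate 115 x 225 x 16 mm carrying two round towers 110 mm apart. Origin under the middle of the base; z up; its y axis runs from the steel drive tower (at y -55 mm, 76 to 88 mm across) to the aluminium canister with the filler neck (at y +55 mm, 72 mm across, knurled cap). Nothing of it stands higher than 118 mm above the counter
- neck_rim (a point): centre of the open mouth of the filler neck, at the height of its rim, 118 mm above the counter, z up. The neck is a round tube, 34 mm inner and 43 mm outer diameter, bored 30 mm deep
- socket (a point): drive socket of the mill: centre of its flat top face, 112 mm above the counter, z up. A 32 mm square brass block cut by two crossing slots into four posts; the slots, along this frame's x and y, are 8.4 mm wide, 26 mm deep, open at the sides. A shaft end that starts at any angle and turns only against 0.12 N m of friction. 14 mm down lies the spring plate. The steel collar around it ends lower
- clutch (a joint): how far the round spring plate in the socket is pushed down, m: 0 untouched (14 mm below the socket face), 0.008 when the crank's collar is down on the face. It starts to yield at 3 N, needs 9 N at 0.008, and springs back when the push ends
- crank: crank, 96 mm high, about 0.16 kg, stem down in its stand. Origin at the stem's tip on its axis, z up. 0 to 22 mm: cross-shaped stem, two crossed ribs along x and y, each 20 mm across, 6 mm thick (lowest 6 mm stepped thinner, to 15 x 3 mm); it meshes at any quarter turn. 22 to 26 mm: round collar, 34 mm across. 30 to 37 mm: flat arm, 13 mm wide, from x -9 to +63 mm. The grip is point crank_grip
- crank_grip (a point): point on the crank's axis, 78 mm above the stem's tip, in its wooden square grip: 22 x 22 mm, faces square to the crank's x and y, from 37 to 96 mm above the tip. Beside it a round knob, 16 mm across, stands on the arm 56 mm out along +x, up to 54 mm above the tip
- stand: black plastic stand of the crank, fixed: a disc of 84 mm with a tube of 26 mm inner diameter, its rim 36 mm above the counter, on which the crank's collar rests (the crank's tip 14 mm above the counter). Origin under its middle. The crank is lifted straight up out of it, by 22 mm at least
- stopper: tapered stopper of light wood, 60 mm high, about 45 g, standing upright on the coaster. Origin at the centre of its foot, z up along its axis. Plug from 25 mm diameter at the foot to 31 mm at 25 mm; flange of 47 mm diameter from 25 to 30 mm; round grip of 26 mm diameter from 30 to 60 mm. Seated, its foot is 25 mm below the rim of the neck
- coaster: grey hard plastic coaster, 95 x 95 x 5 mm, fixed to the counter, under the stopper. Origin under its middle
- kettle: cordless steel kettle on its base, 156 mm across, 188 mm high, handle along +y to 123 mm from the axis, spout to -y; leave it alone. Origin under its middle
- mug: white ceramic mug with a chipped rim, 82 mm across, 95 mm high, handle along +y; leave it alone. Origin under its middle
- teapot: glass teapot, 132 mm across, 115 mm high, spout along -y, handle along +y, each reaching 105 mm from the axis; leave it alone. Origin under its middle
Not all that is in view belongs to the job. There is more than one size of the stopper; the job needs the larger.

How it is judged:
By the outcome, as a careful person would: the job done as asked, in the order asked, and still so for the second after the job is handed in, while the arm keeps its last pose, push and grip.
It also fails if it takes over 64 s, if anything falls off the work surface, if the arm or the gripper's body presses on something with over 40 N, if the wrist force passes 120 N, or if a joint passes its speed limit or range.

## Working session

There is one attempt and no reset: what is moved stays moved. The work goes in short steps, each a Python script; the robot and the scene stay as the last script left them, time stands still between calls to the robot, and variables do not carry over. Pictures are saved under pics/ and viewed, about 8 in all and at most 12, crops included, and the job is handed in when it is done.

```bash
ls; mkdir -p pics; python3 - <<'E'
from station import arm,snapshot,camera_info
import cv2,numpy as np
for n in("scene","top","wrist"):
    cv2.imwrite(f"pics/{n}0.png",snapshot(n))
    print(n,camera_info(n))
print(arm.read_tool_pos(),arm.read_eef_rot(),arm.read_time())
a=[cv2.imread(f"pics/{n}0.png") for n in("scene","top")]
E
```

```text
pics
scene {'fx': 414.1999604072519, 'fy': 414.1999604072519, 'cx': 282.0486664137016, 'cy': 209.67151071542756, 'dist_coeffs': array([-0.10094464,  0.        ,  0.        ,  0.        ,  0.        ]), 'R': array([[-0.21696722,  0.9760754 , -0.01421422],
       [ 0.77297954,  0.16289274, -0.61316277],
       [-0.5961777 , -0.14402352, -0.7898287 ]]), 't': array([ 0.0859816 , -0.38743834,  1.34443392])}
top {'fx': 415.2376780040682, 'fy': 415.2376780040682, 'cx': 276.86750101445335, 'cy': 212.5366954941293, 'dist_coeffs': array([-0.02088973,  0.        ,  0.        ,  0.        ,  0.        ]), 'R': array([[-0.02259227, -0.99967767, -0.01158216],
       [-0.98058836,  0.02441491, -0.19455176],
       [ 0.19477183,  0.00696197, -0.98082387]]), 't': array([0.06545191, 0.60029642, 1.05289061])}
wrist {'fx': 302.8145903464302, 'fy': 302.8145903464302, 'cx': 278.7488509472847, 'cy': 205.4531554037372, 'dist_coeffs': array([-0.06777058,  0.        ,  0.        ,  0.        ,  0.        ]), 'T_tool_cam': array([[ 1.19317170e-03, -2.84506252e-01,  9.58673442e-01,
        -7.14337477e-02],
       [ 9.99999106e-01,  9.17931418e-04, -9.72190696e-04,
        -7.19672712e-04],
       [-6.03402142e-04,  9.58673745e-01,  2.84507093e-01,
        -7.26847436e-02],
       [ 0.00000000e+00,  0.00000000e+00,  0.00000000e+00,
         1.00000000e+00]])}
[0.24804727 0.60035395 0.30300729] [ 0.1369537   0.69371052 -0.13831911  0.69345312] 0.15
```

View pics/top0.png

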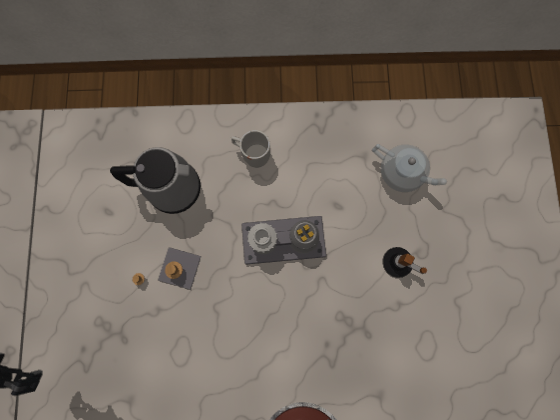

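View pics/scene0.png

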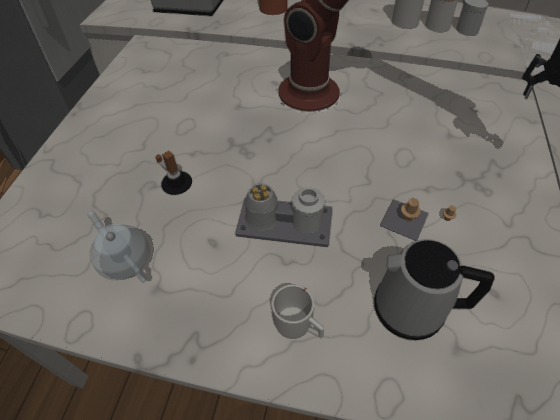

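Top view: stopper on the coaster at about (174,269), small decoy at (138,280), filler neck at (262,237), brass socket at (304,232), crank in its stand at (400,262). Kettle, mug and teapot sit behind these at (165,180), (255,147) and (405,168). The scene view agrees with this.

```bash
cat > h.py <<'E'
from station import arm,snapshot,camera_info,ticket
import cv2,numpy as np
from scipy.spatial.transform import Rotation as Ro
def down(yaw): # tool y axis at angle yaw in world
    c,s=np.cos(yaw),np.sin(yaw)
    return Ro.from_matrix(np.array([[0,c,s],[0,s,-c],[-1,0,0]])).as_quat()
def campose(n):
    i=camera_info(n)
    if n!="wrist": return i["R"].T,-i["R"].T@i["t"]
    Rt=Ro.from_quat(arm.read_eef_rot()).as_matrix();p=np.array(arm.read_tool_pos());T=i["T_tool_cam"]
    return Rt@T[:3,:3],Rt@T[:3,3]+p
def K(n):
    i=camera_info(n);return np.array([[i["fx"],0,i["cx"]],[0,i["fy"],i["cy"]],[0,0,1.]]),i["dist_coeffs"]
def cast(n,uv,z,pose=None):
    R,c=pose or campose(n);k,d=K(n)
    u=cv2.undistortPoints(np.array(uv,float).reshape(-1,1,2),k,d)[:,0]
    r=np.c_[u,np.ones(len(u))]@R.T
    return c+r*((z-c[2])/r[:,2])[:,None]
def proj(n,X,pose=None):
    R,c=pose or campose(n);k,d=K(n)
    return cv2.projectPoints(np.array(X,float).reshape(-1,3),cv2.Rodrigues(R.T)[0],-R.T@c,k,d)[0][:,0]
def snap(n,name):
    pose=campose(n);im=snapshot(n);cv2.imwrite(f"pics/{name}.png",im);return im,pose
def hsvblobs(im,lo,hi,amin=20):
    m=cv2.inRange(cv2.cvtColor(im,cv2.COLOR_BGR2HSV),lo,hi)
    n,l,s,c=cv2.connectedComponentsWithStats(m)
    return m,[(s[i].tolist(),c[i].round(1).tolist()) for i in range(1,n) if s[i,4]>=amin],l
E
python3 - <<'E'
from h import *
im=cv2.imread("pics/top0.png")
m,b,_=hsvblobs(im,(8,110,60),(25,255,255),15)
for x in b:
    if x[1][1]>120: print(x)
for nm,uv,z in [("stopper",(174,268),.06),("neck",(262,237),.118),("socket",(304,232),.112),("stand",(398,263),.005),("grip",(406,259),.11),("coaster",(180,269),.005),("kettletop",(156,168),.188),("mugtop",(255,146),.095),("teapot",(405,172),.06)]:
    print(nm,cast("top",uv,z).round(3))
s=cv2.imread("pics/scene0.png")
for nm,uv,z in [("stopper",(413,203),.065),("neck",(309,197),.118),("socket",(261,191),.112),("stand",(176,182),.005),("grip",(168,156),.11)]:
    print(nm,cast("scene",uv,z).round(3))
E
```

```text
([547, 126, 13, 78, 518], [555.1, 152.7])
([303, 225, 7, 6, 25], [306.0, 227.2])
([297, 229, 6, 6, 25], [299.3, 231.4])
([307, 231, 7, 7, 26], [310.3, 233.8])
([301, 235, 6, 7, 27], [303.6, 238.1])
([399, 254, 15, 11, 102], [406.6, 258.3])
([166, 262, 17, 17, 224], [173.5, 269.7])
([421, 268, 6, 5, 26], [423.5, 269.9])
([133, 273, 11, 12, 101], [138.0, 278.7])
stopper [[0.46  0.324 0.06 ]]
neck [[0.528 0.089 0.118]]
socket [[ 0.539 -0.017  0.112]]
stand [[ 0.463 -0.277  0.005]]
grip [[ 0.465 -0.269  0.11 ]]
coaster [[0.461 0.321 0.005]]
kettletop [[0.694 0.341 0.188]]
mugtop [[0.778 0.105 0.095]]
teapot [[ 0.705 -0.301  0.06 ]]
stopper [[0.462 0.333 0.065]]
neck [[0.539 0.094 0.118]]
socket [[ 0.539 -0.016  0.112]]
stand [[ 0.467 -0.275  0.005]]
grip [[ 0.474 -0.27   0.11 ]]
```

```bash
python3 - <<'E'
from h import *
print(Ro.from_quat(arm.read_eef_rot()).as_matrix().round(2).tolist())
for nm,p in [("stop",(.46,.327,.24)),("neck",(.53,.09,.222)),("sock",(.539,-.017,.222)),("crank",(.467,-.272,.146))]:
    for y in range(-180,180,45):
        q=arm.ik(list(p),down(np.radians(y)).tolist()); print(nm,y,None if q is None else np.round(q,2).tolist())
p=[.46,.327,.245]
for y in (0,np.pi):
    if arm.ik(p,down(y).tolist()) is not None:
        arm.movep(p,down(y).tolist());break
im,pose=snap("wrist","w1");print(y,arm.read_time(),arm.read_tool_pos())
E
```

```text
[[-0.0, 0.38, 0.92], [-0.0, 0.92, -0.38], [-1.0, -0.0, 0.0]]
stop -180 [-0.33, 0.6, -0.51, 1.75, 0.36, 0.89, 2.14]
stop -135 [-0.21, 0.65, -0.73, 1.74, 0.52, 0.95, 2.78]
stop -90 [-1.08, 0.64, 0.68, 1.77, -0.5, 0.91, -1.75]
stop -45 [-0.96, 0.59, 0.48, 1.77, -0.35, 0.87, -1.11]
stop 0 [-0.83, 0.56, 0.27, 1.76, -0.19, 0.84, -0.47]
stop 45 [-0.71, 0.55, 0.08, 1.76, -0.06, 0.83, 0.19]
stop 90 [-0.59, 0.55, -0.1, 1.75, 0.07, 0.84, 0.85]
stop 135 [-0.46, 0.57, -0.3, 1.75, 0.21, 0.85, 1.5]
neck -180 [0.1, 0.58, -0.47, 1.84, 0.35, 0.8, 2.59]
neck -135 [-0.85, 0.81, 1.13, 1.87, -0.86, 1.05, -1.71]
neck -90 [-0.63, 0.62, 0.66, 1.86, -0.51, 0.83, -1.28]
neck -45 [-0.54, 0.59, 0.51, 1.86, -0.39, 0.79, -0.61]
neck 0 [-0.43, 0.56, 0.33, 1.86, -0.25, 0.77, 0.04]
neck 45 [-0.31, 0.54, 0.15, 1.85, -0.12, 0.75, 0.69]
neck 90 [-0.18, 0.54, -0.04, 1.85, 0.03, 0.75, 1.33]
neck 135 [-0.04, 0.55, -0.26, 1.84, 0.19, 0.77, 1.96]
sock -180 [0.27, 0.58, -0.43, 1.84, 0.32, 0.8, 2.82]
sock -135 [-0.65, 0.81, 1.13, 1.86, -0.86, 1.05, -1.51]
sock -90 [-0.45, 0.63, 0.7, 1.86, -0.53, 0.84, -1.05]
sock -45 [-0.35, 0.59, 0.53, 1.86, -0.4, 0.8, -0.39]
sock 0 [-0.24, 0.56, 0.36, 1.85, -0.27, 0.77, 0.26]
sock 45 [-0.12, 0.55, 0.17, 1.85, -0.13, 0.76, 0.91]
sock 90 [-0.0, 0.54, -0.01, 1.85, 0.01, 0.75, 1.55]
sock 135 [0.12, 0.55, -0.19, 1.84, 0.14, 0.76, 2.21]
crank -180 [-0.13, 0.97, 1.13, 1.92, -1.07, 1.02, -1.64]
crank -135 [-0.13, 0.97, 1.13, 1.92, -1.07, 1.02, -0.85]
crank -90 [0.21, 0.7, 0.44, 1.91, -0.48, 0.63, -0.62]
crank -45 [0.18, 0.71, 0.49, 1.91, -0.53, 0.65, 0.22]
crank 0 [0.22, 0.7, 0.42, 1.91, -0.46, 0.63, 0.94]
crank 45 [0.33, 0.67, 0.24, 1.91, -0.27, 0.59, 1.53]
crank 90 [0.51, 0.66, -0.03, 1.9, 0.03, 0.58, 2.03]
crank 135 [0.63, 0.67, -0.22, 1.9, 0.24, 0.6, 2.62]
0 1.5167 [0.45894162 0.32947154 0.24511191]
```

View pics/w1.png

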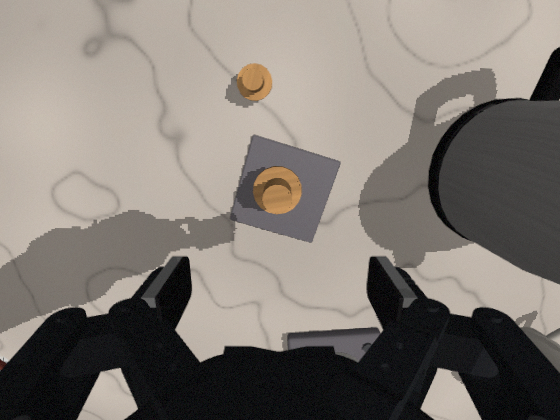

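```bash
cat >> h.py <<'E'
def go(p,yaw,v=0.15,tol=.0012):
    """line with a correction for steady-state offset"""
    p=np.array(p,float);o=down(yaw).tolist();arm.line_to(p.tolist(),velocity=v,ori=o)
    e=p-np.array(arm.read_tool_pos())
    return e
E
python3 - <<'E'
from h import *
print(arm.read_tool_pos(),arm.read_dq())
im=cv2.imread("pics/w1.png");pose=campose("wrist")
m,b,l=hsvblobs(im,(8,110,60),(25,255,255),100);print(b)
for s,c in b:
    if not 100<c[1]<300: continue
    mm=np.uint8(m);mm[:s[1]]=0;mm[s[1]+s[3]:]=0;mm[:,:s[0]]=0;mm[:,s[0]+s[2]:]=0
    cn=max(cv2.findContours(mm,0,2)[0],key=cv2.contourArea)[:,0]
    cc=cv2.minEnclosingCircle(cast("wrist",cn,.035,pose)[:,:2].astype(np.float32));print("flange",cc)
    up=cn[cn[:,1]<198];P=cast("wrist",up,.035,pose)[:,:2]
    A=np.c_[2*P,np.ones(len(P))];x=np.linalg.lstsq(A,(P**2).sum(1),rcond=None)[0];print("fit",x[:2],np.sqrt(x[2]+x[:2]@x[:2]))
    print("grip top",cast("wrist",(278,198),.065,pose))
    print("coaster",cast("wrist",[(254,136),(340,162),(313,242),(233,217)],.005,pose).mean(0))
E
```

```text
[0.45894162 0.32947154 0.24511191] [-3.22442877e-03  1.27715055e-03  3.69293408e-03  1.23527235e-03
  3.47084456e-03 -3.76652313e-04  8.83073569e-05]
[([237, 64, 35, 37, 1001], [254.1, 81.7]), ([253, 166, 48, 48, 1793], [276.8, 189.7])]
flange ((0.456168532371521, 0.3331320881843567), 0.023513758555054665)
fit [0.4563513  0.33326125] 0.022574907635955627
grip top [[0.45758423 0.33337574 0.065     ]]
coaster [0.46489973 0.32504087 0.005     ]
```

```bash
python3 - <<'E'
from h import *
o=down(0).tolist()
def at(p,v):
    arm.line_to(list(p),velocity=v,ori=o);arm.pause(.1);return np.array(p)-np.array(arm.read_tool_pos())
t=np.array([.4568,.3332,.150])
e=at(t,.2);print("err",e.round(4))
e2=at(np.array([.4568,.3332,.110])+e,.12);print("tool",arm.read_tool_pos())
arm.move_gripper(0.0,effort=40);arm.pause(.1);print("open",arm.read_opening()*85,arm.read_tool_pos())
arm.line_to([.4568,.3332,.25],velocity=.25)
print(arm.read_ft_force(),arm.read_opening()*85)
arm.movep([.535,.0,.33],o);arm.pause(.2)
im,p=snap("wrist","w2");print(arm.read_opening()*85,arm.read_tool_pos(),arm.read_time())
np.savez("w2.npz",R=p[0],c=p[1])
E
```

```text
err [-0.0009 -0.0007 -0.0016]
tool [0.45656349 0.33284601 0.10947196]
open 24.739652194798698 [0.45598007 0.33257923 0.1086742 ]
[-0.15532527  0.53533918 -0.49586997] 24.494741318619514
24.736829818966154 [0.53502217 0.00124588 0.32970477] 5.8083
```

View pics/w2.png

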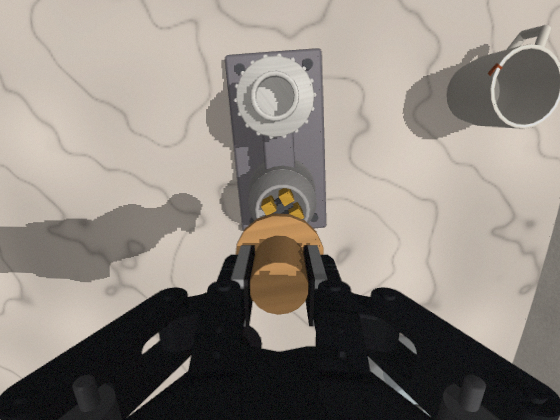

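w2 shows the stopper held upright (grip at about (280,285), flange at (280,235)). The neck's rim is a clean ring at (276,97) and the socket at (282,207) is partly hidden.

```bash
python3 - <<'E'
from h import *
im=cv2.imread("pics/w2.png");d=np.load("w2.npz");pose=(d["R"],d["c"])
g=cv2.cvtColor(im,cv2.COLOR_BGR2GRAY)[60:140,230:320]
print(np.percentile(g,[10,50,90,99]))
for th in (150,165,180,195,210):
    for mode,cs in (("",cv2.findContours(np.uint8(g>th)*255,cv2.RETR_CCOMP,cv2.CHAIN_APPROX_NONE)),):
        for c,hh in zip(cs[0],cs[1][0]):
            if len(c)<40: continue
            c=c[:,0]+[230,60];P=cast("wrist",c,.118,pose)[:,:2].astype(np.float32)
            (x,y),r=cv2.minEnclosingCircle(P);e=cv2.fitEllipse(P)
            if .012<r<.03: print(th,hh[3],"circ",round(x,4),round(y,4),round(r,4),"ell",np.round(e[0],4),np.round(e[1],4))
cv2.imwrite("pics/crop.png",cv2.resize(im[50:235,215:335],None,fx=4,fy=4,interpolation=cv2.INTER_CUBIC)[:600])
b=cast("wrist",[(227,56),(321,49),(326,227)],.016,pose);print(b.round(4))
# scene-level check with brass in w2 and top0
m,bl,_=hsvblobs(im[160:225,250:310],(15,120,90),(30,255,255),20);print(bl)
print("top neck ring/brass",cast("top",[(304.8,232.6)],.112))
E
```

```text
[ 80. 160. 203. 215.]
150 0 circ 0.5209 0.0844 0.0217 ell [0.5254 0.0872] [0.0387 0.045 ]
150 0 circ 0.5304 0.091 0.0182 ell [0.5334 0.0928] [0.0279 0.0364]
165 0 circ 0.5245 0.085 0.0247 ell [0.5282 0.0889] [0.0411 0.0526]
165 0 circ 0.5303 0.0912 0.0184 ell [0.5324 0.0926] [0.0306 0.0361]
180 18 circ 0.5304 0.0913 0.0189 ell [0.5317 0.0925] [0.0333 0.0359]
210 -1 circ 0.5535 0.0987 0.0122 ell [0.5547 0.0987] [0.0126 0.0227]
[[ 0.4727  0.1421  0.016 ]
 [ 0.583   0.15    0.016 ]
 [ 0.5984 -0.0714  0.016 ]]
[([29, 29, 15, 17, 154], [36.3, 37.7]), ([2, 37, 56, 28, 686], [30.1, 56.0])]
top neck ring/brass [[ 0.53786788 -0.01848848  0.112     ]]
```

View pics/crop.png

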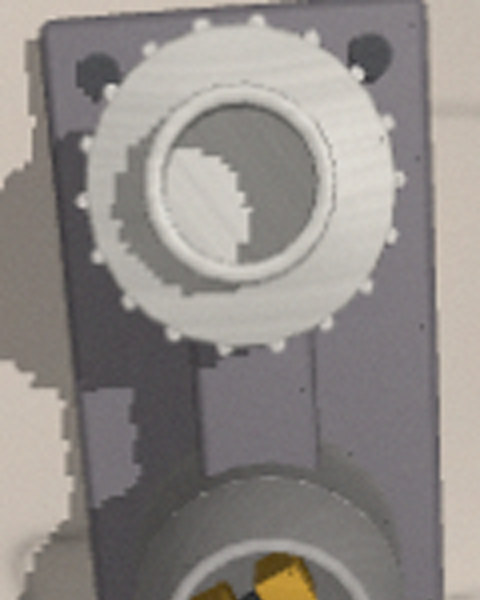

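```bash
python3 - <<'E'
from h import *
d=np.load("w2.npz");pose=(d["R"],d["c"])
P=cast("wrist",[(275.25,95.6),(275,96.2),(251.5,95.6),(299,95.6),(275,70.5),(275,120.7)],.118,pose);print(P.round(4), np.linalg.norm(P[2]-P[3]),np.linalg.norm(P[4]-P[5]))
n=P[:2].mean(0)[:2]
o=down(0).tolist()
off=np.array([0,-.0007])  # tcp relative to stopper axis
def at(p,v):
    arm.line_to(list(p),velocity=v,ori=o);arm.pause(.1);return np.array(p)-np.array(arm.read_tool_pos())
t=np.r_[n+off,.243]
e=at(t,.2);e2=at(t+e,.1);print("err",e.round(4),e2.round(4));c=t+e
f0=np.array(arm.read_ft_force());print("f0",f0)
z=.243
while z>.190:
    z-=.004;arm.line_to([c[0],c[1],z],velocity=.08,ori=o)
    f=np.array(arm.read_ft_force())-f0
    if z<.215:print(round(z,3),f.round(1),np.round(arm.read_tool_pos(),4))
    if f[2]>6: break
im,p=snap("wrist","w3");print(arm.read_opening()*85,arm.read_time())
s=snapshot("scene");cv2.imwrite("pics/s3.png",cv2.resize(s[130:260,220:400],None,fx=3,fy=3))
E
```

```text
[[0.5308 0.0909 0.118 ]
 [0.5306 0.0904 0.118 ]
 [0.5097 0.0909 0.118 ]
 [0.5519 0.091  0.118 ]
 [0.5305 0.1119 0.118 ]
 [0.5306 0.0692 0.118 ]] 0.04217327650619081 0.04273347671057461
err [-0.0009  0.0017 -0.0012] [-0.0001  0.0003 -0.0002]
f0 [ 0.4246677  -0.47206064 -1.10217797]
0.215 [-0.5  0.3  0. ] [0.5296 0.0917 0.2147]
0.211 [-0.5  0.2  1.7] [0.5296 0.0917 0.2107]
0.207 [-0.6  0.3 -0.3] [0.5296 0.0917 0.2067]
0.203 [-0.7 -0.1  0.4] [0.5296 0.0917 0.2027]
0.199 [-0.6  0.1  0.6] [0.5296 0.0917 0.1987]
0.195 [-1.2  0.8  7.1] [0.5307 0.0917 0.1961]
25.054938171443467 10.0833
```

View pics/s3.png

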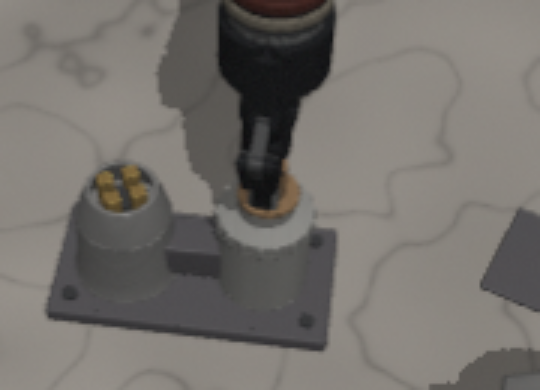

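Stopper seated: contact came at TCP z 0.1965, and 0.1967 was expected. Next I release it and look at the stopper and socket.

```bash
python3 - <<'E'
from h import *
o=down(0).tolist()
p=arm.read_tool_pos();arm.line_to([.5298,.0917,.1972],velocity=.05,ori=o)
arm.move_gripper(.6);print(np.array(arm.read_ft_force()).round(1))
arm.line_to([.5298,.0917,.262],velocity=.2,ori=o)
arm.movep([.538,-.02,.29],o);arm.pause(.15)
arm.move_gripper(1.0)
im,p=snap("wrist","w4");np.savez("w4.npz",R=p[0],c=p[1]);print(arm.read_time(),arm.read_tool_pos())
cv2.imwrite("pics/w4c.png",cv2.resize(im[20:270,170:390],None,fx=2.4,fy=2.4,interpolation=cv2.INTER_CUBIC))
E
```

```text
[ 0.3 -0.   0.4]
12.4083 [ 0.5379822  -0.01985903  0.29000206]
```

View pics/w4c.png

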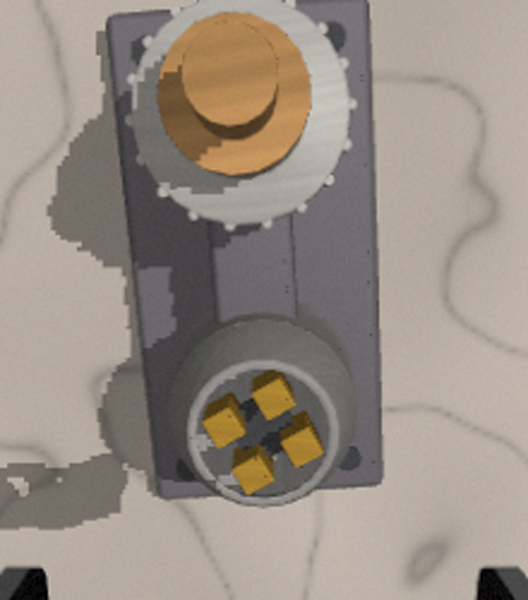

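w4: stopper seated with its flange on the rim (grip released). The socket's four posts are clear, at about (260,430) in the crop. Next I measure the socket and move over the crank.

```bash
python3 - <<'E'
from h import *
im=cv2.imread("pics/w4.png");d=np.load("w4.npz");pose=(d["R"],d["c"])
sub=im[165:240,240:320];hsv=cv2.cvtColor(sub,cv2.COLOR_BGR2HSV)
m=cv2.inRange(hsv,(15,120,60),(32,255,255));print(np.percentile(hsv[...,2][m>0],[10,30,50,70,90]))
for vt in (90,120,140,155,165):
    m,b,_=hsvblobs(sub,(15,120,vt),(32,255,255),25)
    c=np.array([x[1] for x in b])+[240,165];a=[x[0][4] for x in b]
    P=cast("wrist",c,.112,pose)[:,:2]
    if len(P)!=4: print(vt,len(P),a);continue
    ctr=P.mean(0);q=P-ctr;ang=np.degrees(np.arctan2(q[:,1],q[:,0]))
    print(vt,a,ctr.round(4),"r",(np.linalg.norm(q,axis=1)*1e3).round(1),"slot ang",((ang-45)%90).round(1))
o=down(0).tolist()
print([ (y,np.round(q,2).tolist()) for y in (-90,0,90) if (q:=arm.ik([.467,-.272,.28],down(np.radians(y)).tolist())) is not None])
arm.movep([.467,-.272,.29],o);arm.pause(.15)
im,p=snap("wrist","w5");np.savez("w5.npz",R=p[0],c=p[1]);print(arm.read_time(),arm.read_tool_pos())
E
```

```text
[ 77. 109. 163. 168. 173.]
90 [207, 217, 192, 204] [ 0.5382 -0.0185] r [14.2 14.3 14.3 14.2] slot ang [31.  29.7 29.7 31.3]
120 [187, 183, 179, 171] [ 0.5378 -0.0191] r [14.6 14.5 14.5 14.6] slot ang [30.6 30.5 30.5 30.7]
140 [171, 167, 163, 155] [ 0.5378 -0.0191] r [14.5 14.5 14.6 14.6] slot ang [30.6 30.3 30.7 30.3]
155 [159, 155, 149, 145] [ 0.5379 -0.0192] r [14.5 14.5 14.6 14.6] slot ang [30.4 30.4 30.6 30.1]
165 [130, 127, 121, 113] [ 0.5379 -0.0189] r [14.5 14.4 14.5 14.6] slot ang [30.3 30.7 30.9 30.2]
[(-90, [0.02, 0.56, 0.73, 1.79, -0.44, 0.96, -0.64]), (0, [0.27, 0.49, 0.32, 1.78, -0.19, 0.9, 0.68]), (90, [0.55, 0.47, -0.09, 1.77, 0.05, 0.9, 2.01])]
13.6333 [ 0.46808727 -0.27017937  0.28989113]
```

View pics/w5.png

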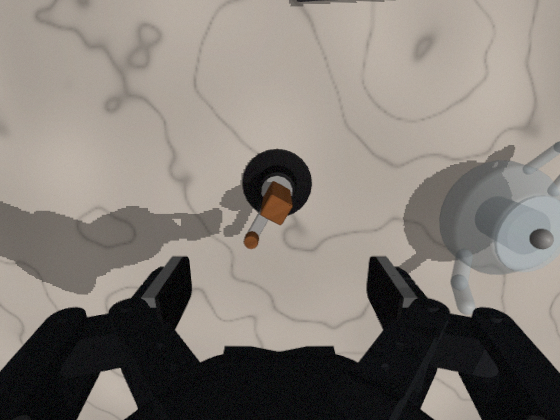

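```bash
python3 - <<'E'
from h import *
im=cv2.imread("pics/w5.png");d=np.load("w5.npz");pose=(d["R"],d["c"])
x0,y0=225,140;sub=im[y0:255,x0:325];
m,b,l=hsvblobs(sub,(3,110,40),(25,255,255),30);print(b)
hsv=cv2.cvtColor(sub,cv2.COLOR_BGR2HSV)
print(np.histogram(hsv[...,2][m>0],bins=range(40,240,15)))
for vt in (110,125,140,150,160):
    m,b,l=hsvblobs(sub,(3,110,vt),(25,255,255),30)
    for i,(s,c) in enumerate(b):
        mm=np.uint8(l==l[0,0])*0
        cn=[k for k in cv2.findContours(m,0,cv2.CHAIN_APPROX_NONE)[0] if cv2.pointPolygonTest(k,tuple(c),False)>=0]
        if not cn: continue
        z=.110 if s[4]>200 else .068
        P=cast("wrist",cn[0][:,0]+[x0,y0],z,pose)[:,:2]
        r=cv2.minAreaRect((P*1000).astype(np.float32))
        print(vt,s,"ctr",cast("wrist",np.array(c)+[x0,y0],z,pose).round(4),"rect",np.round(r[0],1),np.round(r[1],1),round(r[2],1))
g=cv2.inRange(cv2.cvtColor(im,cv2.COLOR_BGR2HSV)[100:240,200:350],(0,0,0),(180,255,45))
cn=max(cv2.findContours(g,0,1)[0],key=cv2.contourArea)[:,0]+[200,100]
print("stand",cv2.minEnclosingCircle(cast("wrist",cn,.006,pose)[:,:2].astype(np.float32)))
cv2.imwrite("pics/w5c.png",cv2.resize(sub,None,fx=5,fy=5,interpolation=cv2.INTER_CUBIC))
E
```

```text
[([35, 42, 33, 43, 952], [51.4, 63.1]), ([19, 92, 15, 17, 192], [26.1, 99.9])]
(array([ 62, 114, 258,  39, 128, 458,  85,   0,   0,   0,   0,   0,   0]), array([ 40,  55,  70,  85, 100, 115, 130, 145, 160, 175, 190, 205, 220,
       235]))
110 [37, 55, 30, 30, 513] ctr [[ 0.4655 -0.2765  0.11  ]] rect [ 465.6 -276.8] [20.9 20.2] 62.1
125 [38, 56, 29, 22, 304] ctr [[ 0.4647 -0.2741  0.11  ]] rect [ 465.3 -276.5] [19.4 18.7] 58.4
stand ((0.46487563848495483, -0.2762490212917328), 0.04142945632338524)
```

View pics/w5c.png

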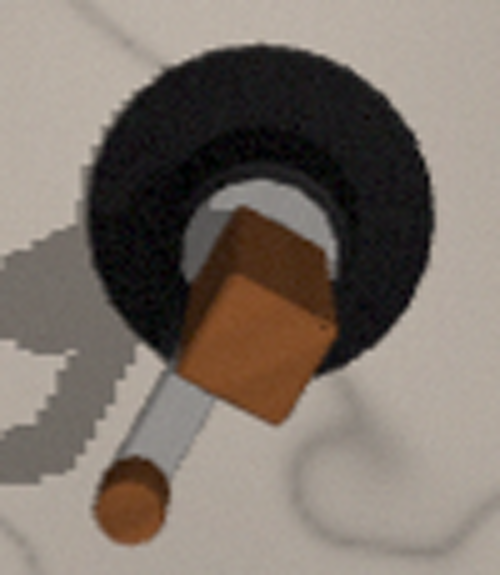

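w5c: the grip's top face has corners (240,272), (338,327), (280,424) and (178,372) in the crop, and the knob is at lower left (131,510). So crank +x is about -118° and the axis is about (0.4655,-0.2767), which agrees with the stand centre.

```bash
cat >> h.py <<'E'
def yawnow(): 
    R=Ro.from_quat(arm.read_eef_rot()).as_matrix();return np.degrees(np.arctan2(R[1,1],R[0,1])),np.degrees(np.arccos(np.clip(-R[2,0],-1,1)))
def at(p,yaw,v,e=0):
    """line to p (+known offset e), returns remaining error"""
    arm.line_to((np.array(p)+e).tolist(),velocity=v,ori=down(yaw).tolist());arm.pause(.1)
    return np.array(p)-np.array(arm.read_tool_pos())
E
python3 - <<'E'
from h import *
d=np.load("w5.npz");pose=(d["R"],d["c"])
uv=np.array([(240,272),(338,327),(280,424),(178,372)])/5+[225,140]
P=cast("wrist",uv,.110,pose)[:,:2];c=P.mean(0)
E=np.roll(P,-1,0)-P;print("ctr",c.round(4),"sides",np.linalg.norm(E,axis=1).round(4),"ang",(np.degrees(np.arctan2(E[:,1],E[:,0]))%90).round(1))
k=cast("wrist",[np.array((131,510))/5+[225,140]],.068,pose)[0,:2];v=k-[.4653,-.2766]
print("knob",k.round(4),np.linalg.norm(v).round(4),np.degrees(np.arctan2(v[1],v[0])))
yaw=np.radians(-28.0);xy=[.4653,-.2766]
arm.movep([*xy,.24],down(yaw).tolist());arm.pause(.1)
e=at([*xy,.175],yaw,.15);print(e.round(4),yawnow())
e2=at([*xy,.146],yaw,.1,e);print(e2.round(4))
arm.move_gripper(0,effort=80);arm.pause(.1)
print("width",arm.read_opening()*85,np.round(arm.read_tool_pos(),4),yawnow(),np.round(arm.read_ft_force(),1),arm.read_time())
E
```

```text
ctr [ 0.466  -0.2767] sides [0.0196 0.0205 0.0203 0.0211] ang [60.1 61.  61.8 59. ]
knob [ 0.439  -0.3254] 0.0554 -118.3619840023968
[-0.0007  0.0007 -0.0014] (np.float64(-27.996414229087698), np.float64(0.17386368758629495))
[ 0.0003 -0.0003  0.0007]
width 21.176736320902222 [ 0.4646 -0.276   0.1448] (np.float64(-28.001357608638), np.float64(0.008805005497042738)) [-0.1  0.5  2.1] 16.1083
```

```bash
python3 - <<'E'
from h import *
y0=np.radians(-28);yaw=np.radians(30.5)
arm.line_to([.4646,-.276,.22],velocity=.15,ori=down(y0).tolist())
print("lift w",arm.read_opening()*85,np.round(arm.read_ft_force(),1))
arm.line_to([.4646,-.276,.30],velocity=.25,ori=down(y0).tolist())
xy=[.5379,-.0190]
arm.movep([*xy,.29],down(yaw).tolist());arm.pause(.15)
e=at([*xy,.252],yaw,.12);e2=at([*xy,.250],yaw,.05,e)
c=np.array([*xy,0])+e+[0,0,0];print(e.round(4),e2.round(4),yawnow(),arm.read_opening()*85)
f0=np.array(arm.read_ft_force());print("f0",f0.round(1))
z=.250+e[2]
while z>.2215:
    z-=.0025;arm.line_to([c[0],c[1],z],velocity=.06,ori=down(yaw).tolist())
    f=np.array(arm.read_ft_force())-f0;p=np.array(arm.read_tool_pos())
    print(round(z,4),f.round(1),p.round(4))
    if f[2]>6 and p[2]>.2305: print("blocked");break
    if f[2]>15: break
print(arm.read_time(),yawnow())
s=snapshot("scene");cv2.imwrite("pics/s6.png",cv2.resize(s[110:260,200:400],None,fx=3.5,fy=3.5,interpolation=cv2.INTER_CUBIC))
E
```

```text
lift w 20.810984030738922 [-0.2 -1.  -2.2]
[-0.0007  0.0004 -0.0009] [ 0.0006 -0.0004  0.0007] (np.float64(30.508107362844186), np.float64(0.026981993901992046)) 21.482366642066594
f0 [ 0.   0.  -1.7]
0.2466 [-0.1 -0.2 -1.1] [ 0.5371 -0.0186  0.2464]
0.2441 [-0.2  0.8 -0. ] [ 0.5371 -0.0186  0.2438]
0.2416 [-0.   0.4 -0.2] [ 0.5371 -0.0186  0.2414]
0.2391 [-0.6 -1.  -0.2] [ 0.5371 -0.0186  0.2389]
0.2366 [ 0.4  0.6 -1.1] [ 0.5372 -0.0186  0.2364]
0.2341 [ 0.9 -0.4  0.6] [ 0.5371 -0.0186  0.2339]
0.2316 [ 0.4 -0.5  0.5] [ 0.5371 -0.0186  0.2313]
0.2291 [-0.3 -0.6  0.5] [ 0.5376 -0.0187  0.2293]
0.2266 [-0.2 -0.8  4.4] [ 0.5376 -0.0187  0.227 ]
0.2241 [ 0.7 -0.8  6.9] [ 0.5376 -0.0187  0.2244]
0.2216 [ 0.2 -0.5  8.9] [ 0.5376 -0.0187  0.2221]
0.2191 [-3.1  0.4 16.2] [ 0.5377 -0.0187  0.2212]
22.3333 (np.float64(30.495753408401395), np.float64(0.11040614591454072))
```

```bash
python3 - <<'E'
from h import *
yaw=np.radians(30.5);z=.2191
for i in range(4):
    f=np.array(arm.read_ft_force())
    print(round(z,4),f.round(1),np.round(arm.read_tool_pos(),4),arm.read_opening()*85)
    if f[2]>17: break
    z-=.001;arm.line_to([.5372,-.0186,z],velocity=.03,ori=down(yaw).tolist());arm.pause(.15)
arm.pause(1.0);print(np.round(arm.read_ft_force(),1),np.round(arm.read_tool_pos(),4),arm.read_opening()*85,arm.read_time())
s=snapshot("scene");cv2.imwrite("pics/s7.png",cv2.resize(s[110:260,200:400],None,fx=3.5,fy=3.5,interpolation=cv2.INTER_CUBIC))
E
```

```text
0.2191 [-2.   0.4 14.9] [ 0.5377 -0.0187  0.2212] 20.881975062632907
0.2181 [-4.3  0.4 19.2] [ 0.5377 -0.0187  0.2211] 20.935957679929917
[-3.7  0.1 20. ] [ 0.5377 -0.0187  0.2211] 21.37773665997917 23.7833
```

View pics/s7.png

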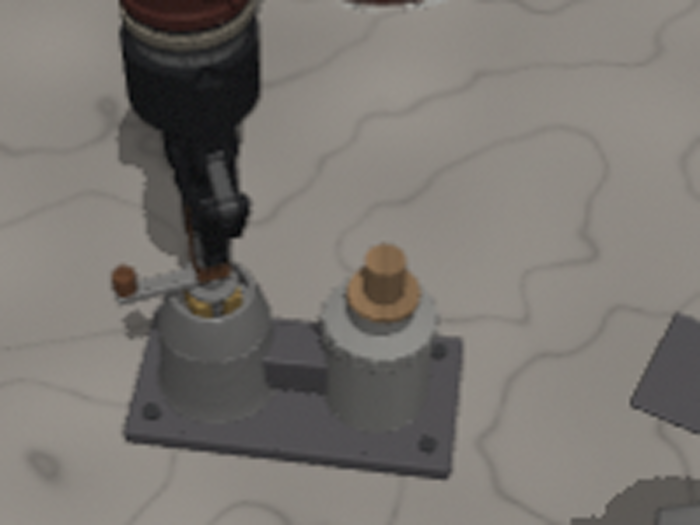

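The last picture shows the stopper upright in the neck with its flange on the rim, and the crank's collar down on the brass posts. The push is steady at about 20 N, so I'm handing in.

```bash
python3 -c "
from h import *
print(ticket.finish_job(),arm.read_time(),arm.read_ft_force())"
```

```text
the job is handed in; nothing more can be done
the job is handed in; nothing more can be done
```

The mill is ready and the job is handed in, at about 24 s on the robot's clock. I set the larger stopper in the filler neck and let go of it. I then moved the crank from its stand to the drive socket, where the arm is still gripping it and pressing it down.

- **Stopper:** it touched down at TCP z 0.1965 m, where 0.1967 m was expected. The pictures taken after release show it upright with its flange on the rim.
- **Crank:** I turned it to the socket's measured 30.5° slot angle and it slid in without blocking. The force rose from about 4 N to 9 N as the spring compressed. It then climbed sharply when the collar met the socket face, at TCP z 0.2211 m against 0.2208 m expected.
- **Final hold:** the push was steady at about 20 N over the last second before handing in, with the grip (set to 80 N) still closed on the handle.

My motions stayed clear of the kettle, mug, teapot and small stopper, though I took no final picture of them. No check failed. The force and position readings after the hand-in were refused, so the final state rests on the readings just before it.

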